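# Lay out bottles and instruments for an injection in working order

### The job

Lay out the injection things in one row: stand the blue-capped saline bottle in the bottle holder's well next to the instrument rest and the brown iodine bottle in the other well, and lay the glass microsyringe in the rest's outer slot next to the saline it is rinsed with, the tweezers in the outer slot on the far side of the orange-tipped syringe. Both instruments lie centred across their two saddles with needle and tips pointing away from you, the robot. Keep the bottles upright throughout and leave the orange-tipped syringe where it lies.

Things in the scene. Friction and masses are not known exactly. Their poses are not given: they have to be found in the camera images.
- saline_mid (a point): White round bottle with a blue cap and blue band, 52 mm across, 115 mm tall (52 mm wide up to about 75 mm, narrower shoulder and cap above), 80 to 150 g, loose, upright. The point is on its axis, half-way up (57.5 mm above its foot); z up. The bottles start at the right-hand end of the table and at its left front corner, beside the black foam block (70 mm tall, the room's own, it slants across the table there).
- iodine_mid (a point): Brown round bottle with a black cap, 42 mm across, 90 mm tall (42 mm wide up to about 58 mm, narrower above), 60 to 110 g, loose, upright. The point is on its axis, half-way up (45 mm above its foot); z up.
- microsyringe_mid (a point): Glass microsyringe with a thin steel needle, 140 mm long, 10 mm thick, 15 g, lying loose on the table. The point is the middle of its barrel, 5 mm above what it lies on; the barrel to grip is 8 mm wide and reaches 42 mm either way. y runs along it to the plunger end, the needle points along -y (tip at y = -85 mm); z up.
- tweezers_mid (a point): Straight steel tweezers, 126 mm long, 16 mm wide, 9 mm thick, 16 g, lying loose on the table, rigid when squeezed. The point is their middle, 4.5 mm above what they lie on; y runs along them to the joined end, the tips point along -y; z up.
- slot_left: Left slot of the instrument rest (light metal plate 94 x 166 mm with three slots): two blue saddles 10 mm thick, 56 mm apart. Notch floor 28 mm wide, 30 mm above the table and 22 mm above the plate; cheeks 12 mm high lean out to 38 mm. Origin: middle of the notch floor of the saddle nearer the robot; x points away from the robot along the slot (middle at +28 mm, far saddle +56 mm), y left, z up. Empty.
- slot_right: Right slot of the same rest, 104 mm to the right of slot_left and just like it (same frame: origin on the notch floor of the near saddle, x away from the robot along the slot). Empty at the start. Midway between the two is the middle slot, which holds the orange-tipped syringe. The rest is turned up to 10 degrees from square.
- well_left: Left well of the bottle holder (two round white cups on a light metal plate 90 x 172 mm): 68 mm across inside, 17 mm deep, flared rim 24 mm above the table. Origin: centre of the well's floor, 7 mm above the table; x away from the robot, y left, z up. Empty. The holder stands to the left or the right of the rest, differently each time, turned up to 10 degrees.
- well_right: Right well of the bottle holder: just like well_left, 84 mm to its right on the same plate. Empty at the start.
- orange_syringe_mid (a point): 1 ml plastic syringe with an orange needle cap, 144 mm long, 7 mm thick, 15 g, loose, lying in the middle slot of the rest; it stays there. The point is the middle of its barrel; y runs to the plunger.
Not all that is in view belongs to the job. Leave any pink look-alike of the part that bears saline_mid alone.

How it is judged:
By the outcome, as a careful person would: the job done as asked, in the order asked, and still so for the second after the job is handed in, with the robot touching nothing.
It also fails if it takes over 106 s, if anything falls off the work surface, if the arm or the gripper's body presses on something with over 40 N, if the wrist force passes 120 N, or if a joint passes its speed limit or range.

### The arm

A 7-joint arm with a two-finger parallel gripper is mounted at the origin on a cart in front of the work surface, level with it; the furniture and walls round the work are solid. World frame = base frame: x ahead of the robot, y to its left, z up, the work surface at z = 0. Lengths are in m, angles in rad, forces in N, time in s.
With the tool pointing down it reaches from about 0.425 to 0.875 m from the base axis. Payload 4.7 kg.
Tool frame: the origin (TCP) lies on the centre line of the jaws, within the pads' length; the fingertips stand ahead of it and the grasp point (between the pads) lies 2 mm behind it (nose_length is the z of the fingertips in the tool frame, in m); z points along the fingers, y is the line along which they close (so a half turn about z gives the same grasp; the last joint's range is limited). The gripper opens to 87 mm and grips with 3 to 60 N. Pads are 19 mm wide; open, the fingers measure 117 mm over their backs; the gripper's body (75 mm by 190 mm) begins 51 mm behind the grasp point.
Start: joints at [-1.304, 0.321, -0.07, 1.45, 0.023, 1.371, -0.057], TCP at [0.163, 0.629, 0.24] pointing down, gripper open.
Joint ranges: [-2.86, 2.86], [-0.3, 2.09], [-1.38, 1.24], [0.06, 2.45], [-1.56, 4.7], [0.09, 2.05], [-2.69, 2.69]. Speed limits (rad/s): [2.57, 2.57, 3.14, 3.14, 3.14, 3.14, 3.14].

### API

Orientations are given as a rotation vector (axis times angle).
In Python, from bench import * gives the robot as it stands.
- The arm moves only by the tool send_rows, never from a script. Its arguments are lists of equal length, an entry for each row: "xyz": the shift along the tool's x, y, z in mm, a list of three; "dr": the turn, a rotation vector about the tool's x, y, z in rad, a list of three. A call has exactly 10 rows; each row is the pose to reach, as a shift and turn from the pose commanded when the call began, along the tool's axes at that moment; what a row does not reach only later rows make up. A row lasts 1/12 s, in which the tool goes at most 41.7 mm and 7.16 degrees, less where a joint would pass 70% of its speed; a pose out of reach is approached as far as the arm can. A call with a gripper value outside its range is refused whole. "jaw" is the finger opening in mm, from 0 to 87, set as the call begins (left out, the last holds). The fingers move at their own pace and stop on an object; "grip_force" is the grip in N (left out, the last holds). Time passes only in rows, so rows that repeat a pose let the fingers close, or fill a call up. It gives the time, the measured TCP pose, the force, the opening and the grip force at its end, in the units of the state.
- get_state(): the state, without advancing time (a new reading comes with each control period).
- get_image(name): name is "scene" or "top"; returns the picture (384x512x3 uint8, red, green, blue); there is no depth.
- calibration(name): a dict with "vfov" (degrees; the focal length in pixels is half the picture's height over the tangent of half this angle, whatever the lens; pixels are square), "cx", "cy" (the principal point, pixels), "rvec" (rotation vector, rad) and "tvec" (3), from world to camera coordinates, as OpenCV has them. Camera axes: x right, y down, z forward; pixel columns grow to the right and rows downward; lengths in m; the calibration is good to about 2 mm. A picture is of the moment at which its call begins. calibration takes no time and is no camera call.
- close_job(): hands the job in; it is judged then, once.
The state is a dict: "time": time; "joint_positions": joint angles; "qd": joint speeds; "joint_torque": joint torques, N m; "position": TCP position; "tool_rot": TCP orientation; "ft_force": force on the tool from outside, world axes, zero at the start; "torque": the same for the moment, N m; "grip_width": opening from 0.0 (shut) to 1.0 (fully open); "grip_force": force on a finger pad.
Only numpy, scipy, OpenCV 4.12 (cv2) and the standard library are available. Lean on these libraries where they do the work, as an engineer would, in place of code of your own. Each camera call takes 0.05 s, during which the arm holds its last target. There are 200 camera calls.

## Working session

There is one attempt and no reset: what is moved stays moved. The work goes in short steps, Python scripts to look and compute and a tool call to move; the robot and the scene stay as the last step left them, time stands still between calls to the robot, and variables do not carry over. Pictures are saved under pics/ and viewed, at most 14 in all, crops included, and the job is handed in when it is done.

Besides the shell and the picture viewer there is one more tool, called after "Request:" by a JSON object that holds its "method" and its "body". send_rows: Moves the arm, as the interface text tells. Its arguments: {"type":"object","properties":{"xyz":{"type":"array"},"dr":{"type":"array"},"jaw":{"type":"number"},"grip_force":{"type":"number"}},"required":["xyz","dr"]}

```bash
mkdir -p pics; python3 - <<'E'
from bench import *
import cv2
for n in("scene","top"):
    im=get_image(n)[:,:,::-1]; cv2.imwrite(f"pics/{n}0.png",cv2.resize(im,(800,600),interpolation=cv2.INTER_CUBIC)); cv2.imwrite(f"raw_{n}.png",im); print(calibration(n))
s=get_state(); print(s)
try: print(nose_length)
except Exception as e: print(e)
E
```

```text
{'vfov': 48.66004408692413, 'cx': 249.74021276818792, 'cy': 182.3116149295688, 'rvec': array([ 0.24616289,  2.78576834, -1.29736663]), 'tvec': array([0.51818866, 0.04353487, 1.29227428])}
{'vfov': 57.00966969238286, 'cx': 258.4831819759748, 'cy': 195.60428509821415, 'rvec': array([ 2.15305665, -2.11685986,  0.23411197]), 'tvec': array([-0.12612392,  0.48788207,  1.10254365])}
{'time': 0.1, 'joint_positions': array([-1.30387758,  0.32172675, -0.07012509,  1.45154158,  0.02260907,
        1.37077247, -0.05690818]), 'qd': array([ 2.59662835e-04, -6.65990400e-04, -1.13199808e-03, -1.67101759e-03,
        3.55508221e-05,  8.00335308e-04, -1.06833747e-03]), 'joint_torque': array([-1.20629584e-04, -4.92568839e+01, -4.05831356e-01, -3.13401711e+01,
       -6.42162608e-02,  3.94774158e-02,  1.07351341e-04]), 'position': array([0.16249761, 0.62889309, 0.23859126]), 'tool_rot': array([-3.95961657e-01, -3.11641539e+00,  2.60114849e-03]), 'ft_force': array([ 0.08832907, -0.09283046, -0.00044442]), 'torque': array([-0.02173358, -0.02333449, -0.02550151]), 'grip_force': 0.0, 'grip_width': 0.9967677592466534}
0.017
```

View pics/scene0.png

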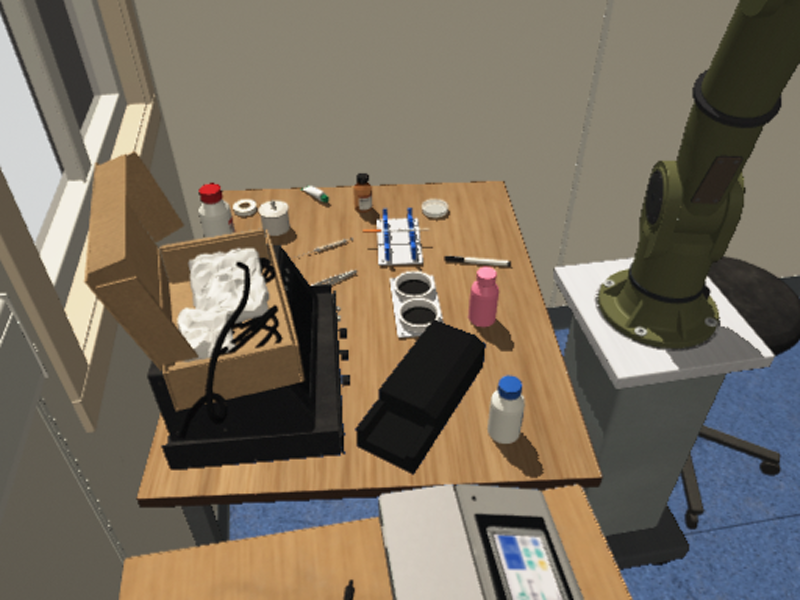

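View pics/top0.png

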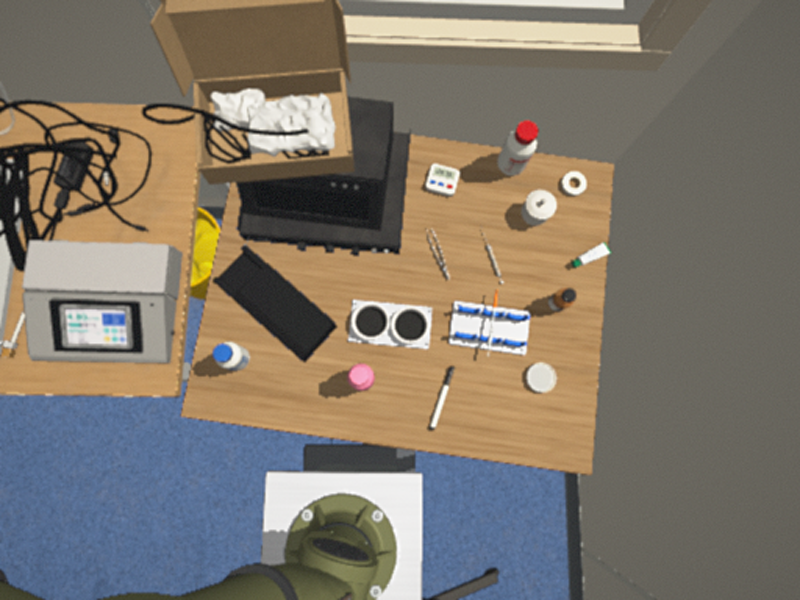

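The bottles: white with blue cap at top-view (230,355) is the saline, the pink one (360,378) is the decoy, and the white one with a red cap (520,150) is a distractor. The brown bottle (562,300) is the iodine. The holder (390,323) stands left of the rest (490,328). The two instruments are at (438,253) and (490,257), so I'll enlarge those.

```bash
cat > h.py <<'E'
import numpy as np, cv2
from scipy.spatial.transform import Rotation as R
from bench import *
def ray(n,u,v):
    c=calibration(n); f=192/np.tan(np.radians(c['vfov']/2))
    M=R.from_rotvec(c['rvec']).as_matrix(); o=-M.T@c['tvec']
    return o, M.T@np.array([(u-c['cx'])/f,(v-c['cy'])/f,1])
def at(n,u,v,z):
    o,d=ray(n,u,v); return o+d*(z-o[2])/d[2]
def proj(n,p):
    c=calibration(n); f=192/np.tan(np.radians(c['vfov']/2))
    q=R.from_rotvec(c['rvec']).as_matrix()@np.array(p)+c['tvec']
    return q[0]/q[2]*f+c['cx'],q[1]/q[2]*f+c['cy']
def crop(im,u0,v0,w,h,k,fn):
    c=cv2.resize(im[v0:v0+h,u0:u0+w],None,fx=k,fy=k,interpolation=cv2.INTER_CUBIC)
    cv2.imwrite(fn,c)
E
python3 - <<'E'
from h import *
im=cv2.imread('raw_top.png')
crop(im,215,135,160,100,5,'pics/c1.png')
crop(im,115,145,160,100,5,'pics/c2.png')
E
```

```text
(no output)
```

View pics/c1.png

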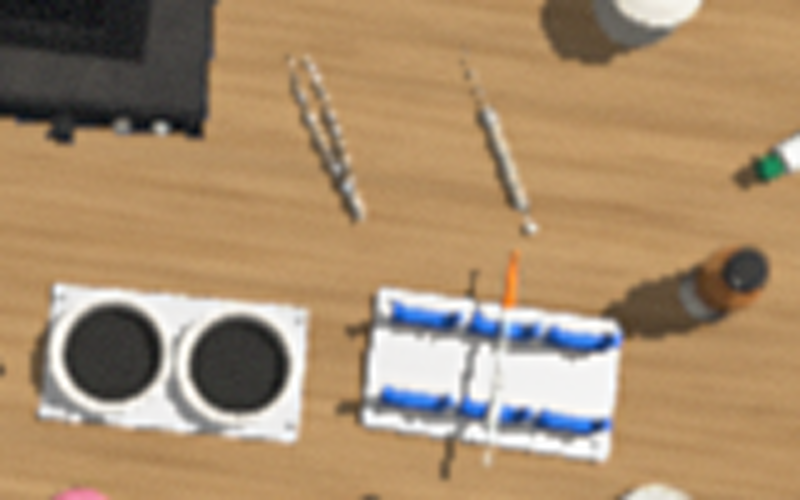

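View pics/c2.png

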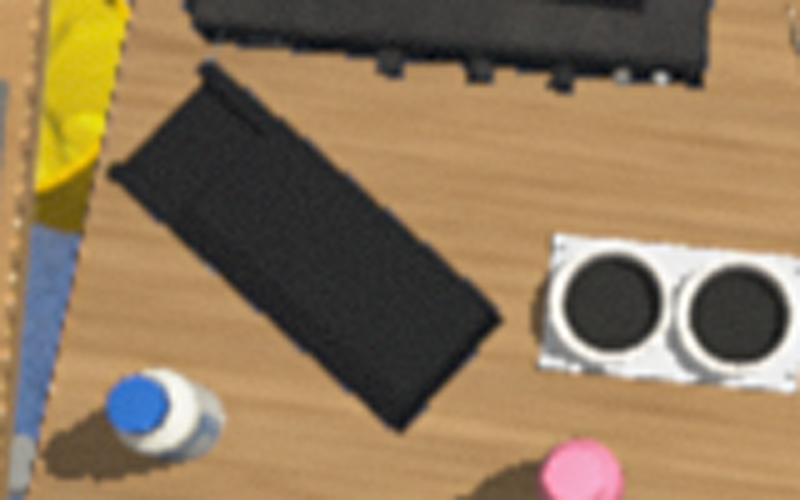

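```bash
python3 - <<'E'
from h import *
np.set_printoptions(precision=4,suppress=True)
def c1(x,y,z): return at('top',215+x/5-.4,135+y/5-.4,z)
def c2(x,y,z): return at('top',115+x/5-.4,145+y/5-.4,z)
P=dict(tw_tip=c1(300,58,.0045),tw_end=c1(358,217,.0045),ms_tip=c1(462,58,.005),ms_end=c1(532,231,.005),bar0=c1(486,107,.005),bar1=c1(522,209,.005),
 wl=c1(112,353,.024),wr=c1(240,363,.024),rFL=c1(379,290,.008),rFR=c1(621,323,.008),rNR=c1(606,460,.008),rNL=c1(363,425,.008),
 hFL=c1(55,285,.004),hFR=c1(307,311,.004),hNR=c1(297,440,.004),hNL=c1(40,417,.004),
 iod=c1(745,270,.09),sal=c2(138,403,.115),
 otip=c1(515,253,.035),oend=c1(489,462,.035))
for k,v in P.items(): print(k,v[:2])
d=lambda a,b:np.linalg.norm((P[a]-P[b])[:2])
print('tw',d('tw_tip','tw_end'),'ms',d('ms_tip','ms_end'),'bar',d('bar0','bar1'),'wells',d('wl','wr'),'rest',d('rFL','rFR'),d('rNL','rNR'),d('rFL','rNL'),d('rFR','rNR'))
print('rest c',sum(P[k] for k in('rFL','rFR','rNR','rNL'))/4,'hold c',sum(P[k] for k in('hFL','hFR','hNR','hNL'))/4)
a=lambda a,b:np.degrees(np.arctan2(*(P[a]-P[b])[[1,0]]))
print('ang x-axis: rest',a('rFL','rNL'),a('rFR','rNR'),a('rFL','rFR')-90,a('rNL','rNR')-90,'tw tip dir',a('tw_tip','tw_end'),'ms',a('ms_tip','ms_end'),a('bar0','bar1'),'orange',a('otip','oend'),'hold',a('wl','wr')-90)
for k in('iod','sal'):
  h=.09 if k=='iod' else .115
  print(k,'foot crop',proj('top',[*P[k][:2],0]), 'scene top',np.array(proj('scene',[*P[k][:2],h]))*1.5625, 'reach',np.hypot(*P[k][:2]))
s=get_state(); print(R.from_rotvec(s['tool_rot']).as_matrix())
E
```

```text
tw_tip [ 0.6744 -0.1727]
tw_end [ 0.5616 -0.2131]
ms_tip [ 0.677  -0.2858]
ms_end [ 0.5542 -0.3326]
bar0 [ 0.6419 -0.3022]
bar1 [ 0.5695 -0.3259]
wl [ 0.4609 -0.048 ]
wr [ 0.4559 -0.1327]
rFL [ 0.5102 -0.2269]
rFR [ 0.4907 -0.3913]
rNR [ 0.3975 -0.3786]
rNL [ 0.4181 -0.2159]
hFL [ 0.51   -0.0077]
hFR [ 0.4955 -0.1784]
hNR [ 0.4077 -0.1722]
hNL [ 0.4201 -0.0006]
iod [ 0.5112 -0.4503]
sal [0.3803 0.2299]
otip [ 0.5317 -0.3146]
oend [ 0.392  -0.2951]
tw 0.11988600431135714 ms 0.13147193595937978 bar 0.07614941531718826 wells 0.08480172460474913 rest 0.16558694197408588 0.1639351333172065 0.09274780904309153 0.09407020375914761
rest c [ 0.4541 -0.3032  0.008 ] hold c [ 0.4583 -0.0897  0.004 ]
ang x-axis: rest -6.800617310029309 -7.809348169710779 -6.759762877764572 -7.216440203869624 tw tip dir 19.6845806975188 ms 20.81154700361396 18.207055071435793 orange -7.931028896399893 hold -3.4366896992573146
iod foot crop (np.float64(355.1272678700878), np.float64(194.0491790048083)) scene top [362.6064 175.4863] reach 0.6812742306170831
sal foot crop (np.float64(152.37322105891099), np.float64(228.88342068338466)) scene top [510.1638 382.2711] reach 0.4443785382462991
[[-0.9682  0.2501 -0.0003]
 [ 0.2501  0.9682 -0.0016]
 [-0.0001 -0.0017 -1.    ]]
```

```bash
python3 - <<'E'
from h import *
im=cv2.imread('raw_scene.png')
crop(im,125,110,130,105,6,'pics/c3.png')
def c1(x,y,z): return at('top',215+x/5-.4,135+y/5-.4,z)
for z in(0,.03,.06,.09,.12,.15):
  p=c1(208,136,z); u,v=proj('scene',p); print('eq corner',z,p[:2].round(3),((u-125+.4)*6,(v-110+.4)*6))
for z in(.1,.115): print('pink',at('top',115+582/5-.4,145+475/5-.4,z).round(3))
for z in(0,.03,.05,.07): 
  p=c1(660,5,z); u,v=proj('scene',p); print('pot',z,p.round(3),((u-125+.4)*6,(v-110+.4)*6))
E
```

```text
eq corner 0 [ 0.618 -0.11 ] (np.float64(536.5779600219812), np.float64(530.1940528707812))
eq corner 0.03 [ 0.609 -0.109] (np.float64(550.0117064799587), np.float64(484.6474775419306))
eq corner 0.06 [ 0.6   -0.108] (np.float64(563.8436965909104), np.float64(437.7506731763657))
eq corner 0.09 [ 0.592 -0.108] (np.float64(578.0919057048984), np.float64(389.44269507498404))
eq corner 0.12 [ 0.583 -0.107] (np.float64(592.775407490813), np.float64(339.65887473301814))
eq corner 0.15 [ 0.574 -0.107] (np.float64(607.91445912364), np.float64(288.3305310160312))
pink [ 0.343 -0.035  0.1  ]
pink [ 0.342 -0.036  0.115]
pot 0 [ 0.721 -0.428  0.   ] (np.float64(309.04873710399517), np.float64(200.85934887630947))
pot 0.03 [ 0.71  -0.419  0.03 ] (np.float64(322.6776396971121), np.float64(165.19135777167764))
pot 0.05 [ 0.702 -0.413  0.05 ] (np.float64(332.01324664140964), np.float64(140.75928459700367))
pot 0.07 [ 0.695 -0.408  0.07 ] (np.float64(341.5563604949366), np.float64(115.78414828558853))
```

View pics/c3.png

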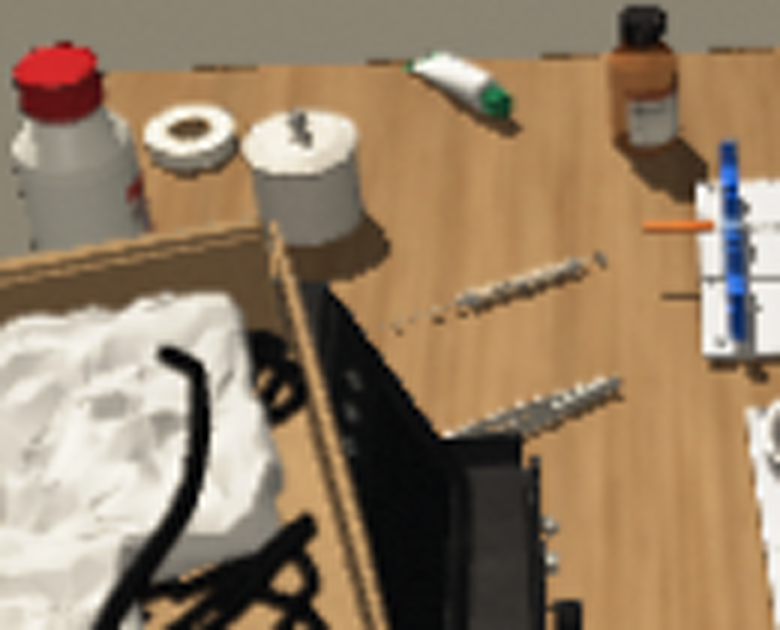

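Picture c3: the pot (300,180) is about 55 mm high and clear. The equipment's low front strip (520,435) stands beside the tweezers. I'm starting the moves, with the saline first.

```bash
cat >> h.py <<'E'
def go(x,y,z,phi,tilt=0):
    """shift (tool axes, mm) and turn to TCP target; phi closing-line deg; tilt deg about the world horizontal axis normal to closing line"""
    s=get_state(); M=R.from_rotvec(s['tool_rot']).as_matrix()
    a=np.arctan2(M[1,1],M[0,1]); t=np.radians(phi); t=a+(t-a+np.pi/2)%np.pi-np.pi/2
    Y=np.array([np.cos(t),np.sin(t),0]); Z=np.array([0,0,-1.]); T=np.c_[np.cross(Y,Z),Y,Z]
    T=T@R.from_euler('x',tilt,degrees=True).as_matrix()
    print('t',round(s['time'],2),'pos',s['position'].round(4),'shift',(M.T@(np.array([x,y,z])-s['position'])*1000).round(1),'dr',R.from_matrix(M.T@T).as_rotvec().round(3),'w',round(s['grip_width']*87,1),'gf',round(s['grip_force'],1),'F',s['ft_force'].round(1))
E
python3 - <<'E'
from h import *
from scipy.optimize import least_squares
def tri(a,b):
  f=lambda p:np.r_[np.subtract(proj('top',p),a),np.subtract(proj('scene',p),b)]
  r=least_squares(f,[.6,-.1,.05]); print(r.x.round(4),r.fun.round(2))
tri((215+208/5-.4,135+118/5-.4),(125+520/6-.4,110+436/6-.4))
tri((215+208/5-.4,135+132/5-.4),(125+537/6-.4,110+460/6-.4))
go(.380,.230,.20,31)
E
```

```text
[ 0.6178 -0.1098  0.061 ] [ 0.5  -1.57  1.43  0.43]
[ 0.6116 -0.1099  0.0448] [ 0.37 -1.13  1.03  0.31]
t 0.1 pos [0.1625 0.6289 0.2386] shift [-310.3 -331.8   39.2] dr [-0.002  0.001  0.777] w 86.7 gf 0.0 F [ 0.1 -0.1 -0. ]
```

Request:
{"method": "send_rows", "body": {"xyz": [[-31,-33,4],[-62,-66,8],[-93,-99,12],[-124,-132,16],[-155,-166,20],[-186,-199,24],[-217,-232,28],[-248,-265,32],[-280,-299,36],[-310,-332,39]], "dr": [[0,0,0.078],[0,0,0.155],[0,0,0.233],[0,0,0.31],[0,0,0.39],[0,0,0.466],[0,0,0.544],[0,0,0.62],[0,0,0.7],[0,0,0.777]], "jaw": 87, "grip_force": 20}}

```text
time: 0.93
position: [0.3615, 0.2628, 0.2031]
tool_rot: [-1.552, -2.731, -0.0]
ft_force: [0.4, 0.5, -0.5]
grip_width: 0.997
grip_force: 0.0
```

```bash
python3 - <<'E'
from h import *
im=get_image('top')[:,:,::-1]; cv2.imwrite('raw_t1.png',im); crop(im,95,165,160,120,5,'pics/t1.png')
go(.380,.230,.068,31)
E
```

```text
t 0.98 pos [0.366  0.2542 0.2026] shift [-27.4   0.3 134.8] dr [-0.002  0.005 -0.018] w 86.8 gf 0.0 F [ 3.4 -6.8 -0.9]
```

Request:
{"method": "send_rows", "body": {"xyz": [[0,0,0],[0,0,0],[0,0,15],[0,0,40],[0,0,65],[0,0,90],[0,0,110],[0,0,124],[0,0,132],[0,0,132]], "dr": [[0,0,0],[0,0,0],[0,0,0],[0,0,0],[0,0,0],[0,0,0],[0,0,0],[0,0,0],[0,0,0],[0,0,0]]}}

```text
time: 1.82
position: [0.3594, 0.2652, 0.0698]
tool_rot: [-1.542, -2.736, 0.005]
ft_force: [-0.2, -0.4, -0.1]
grip_width: 1.002
grip_force: 0.0
```

```bash
python3 - <<'E'
from h import *
go(.380,.230,.068,31)
E
```

```text
t 1.82 pos [0.3594 0.2652 0.0698] shift [-40.8  -0.6   1.8] dr [-0.004  0.001  0.003] w 87.2 gf 0.0 F [-0.2 -0.4 -0.1]
```

Request:
{"method": "send_rows", "body": {"xyz": [[-8,0,0],[-16,0,1],[-24,0,1],[-32,-0.5,2],[-38,-0.5,2],[-41,-0.5,2],[-41,-0.5,2],[-41,-0.5,2],[-41,-0.5,2],[-41,-0.5,2]], "dr": [[0,0,0],[0,0,0],[0,0,0],[0,0,0],[0,0,0],[0,0,0],[0,0,0],[0,0,0],[0,0,0],[0,0,0]]}}

```text
time: 2.65
position: [0.3817, 0.2298, 0.0695]
tool_rot: [-1.546, -2.735, -0.0]
ft_force: [-1.0, 0.0, 0.4]
grip_width: 1.003
grip_force: 0.0
```

```bash
python3 - <<'E'
from h import *
for n,a in(('top',(95,175,80,75)),('scene',(270,200,80,75))):
    im=get_image(n)[:,:,::-1]; crop(im,*a,5,f'pics/{n}1.png')
a=np.hstack([cv2.imread('pics/top1.png'),cv2.imread('pics/scene1.png')]); cv2.imwrite('pics/g1.png',a)
go(.380,.230,.068,31)
E
```

```text
t 2.75 pos [0.3817 0.2298 0.0695] shift [ 1.1 -1.4  1.5] dr [ 0.    -0.     0.001] w 87.0 gf 0.0 F [ 0.1 -1.1  0.3]
```

View pics/g1.png

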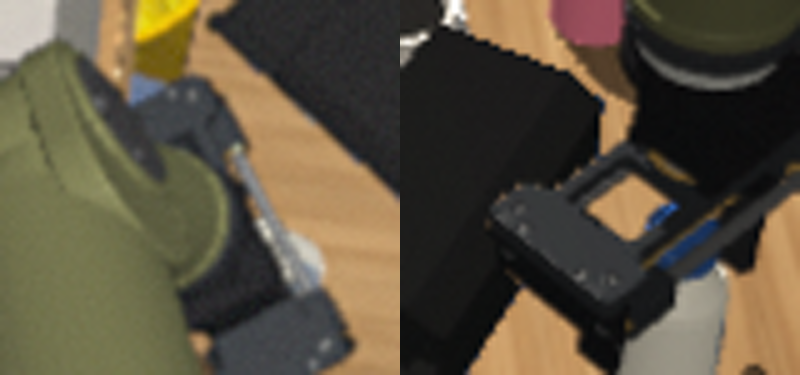

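```bash
python3 - <<'E'
from h import *
for z in(.03,.07,.1,.12): print(z,(np.array(proj('scene',[.3803,.2299,z]))-[270,200]+.4)*5+[400,0],(np.array(proj('top',[.3803,.2299,z]))-[95,175]+.4)*5)
E
```

```text
0.03 [667.02498858 340.06855986] [276.51844746 266.97394824]
0.07 [675.04308345 287.59097326] [259.09580479 260.66671239]
0.1 [681.32561968 246.47243524] [245.18941766 255.63240932]
0.12 [685.64951631 218.17298714] [235.4851453  252.11932948]
```

Request:
{"method": "send_rows", "body": {"xyz": [[1,-1,1],[1,-1,1],[1,-1,1],[1,-1,1],[1,-1,1],[1,-1,1],[1,-1,1],[1,-1,1],[1,-1,1],[1,-1,1]], "dr": [[0,0,0],[0,0,0],[0,0,0],[0,0,0],[0,0,0],[0,0,0],[0,0,0],[0,0,0],[0,0,0],[0,0,0]], "jaw": 40, "grip_force": 25}}

```text
time: 3.58
position: [0.3808, 0.2299, 0.0687]
tool_rot: [1.547, 2.734, 0.001]
ft_force: [0.3, 0.3, -0.7]
grip_width: 0.579
grip_force: 24.9
```

```bash
python3 - <<'E'
from h import *
go(.3803,.2295,.22,31)
E
```

```text
t 3.58 pos [0.3808 0.2299 0.0687] shift [-1.000e-01 -5.000e-01 -1.513e+02] dr [ 0.001 -0.    -0.   ] w 50.3 gf 24.9 F [ 0.3  0.3 -0.7]
```

Request:
{"method": "send_rows", "body": {"xyz": [[0,0,-5],[0,0,-15],[0,0,-30],[0,0,-50],[0,0,-70],[0,0,-90],[0,0,-110],[0,0,-130],[0,0,-145],[0,0,-150]], "dr": [[0,0,0],[0,0,0],[0,0,0],[0,0,0],[0,0,0],[0,0,0],[0,0,0],[0,0,0],[0,0,0],[0,0,0]]}}

```text
time: 4.42
position: [0.3815, 0.2304, 0.2218]
tool_rot: [1.547, 2.733, 0.007]
ft_force: [1.2, 0.4, -2.1]
grip_width: 0.577
grip_force: 24.9
```

```bash
python3 - <<'E'
from h import *
go(.457,-.130,.218,-13)
E
```

```text
t 4.42 pos [0.3815 0.2304 0.2218] shift [-347.8 -120.9    2.9] dr [ 0.004 -0.003  0.768] w 50.2 gf 24.9 F [ 1.2  0.4 -2.1]
```

Request:
{"method": "send_rows", "body": {"xyz": [[-10,-1,0],[-30,-3,0],[-52,-6,0],[-74,-9,0],[-96,-12,0],[-120,-15,1],[-144,-18,1],[-166,-21,2],[-184,-24,2],[-195,-25,3]], "dr": [[0,0,0.02],[0,0,0.06],[0,0,0.1],[0,0,0.14],[0,0,0.18],[0,0,0.22],[0,0,0.26],[0,0,0.3],[0,0,0.34],[0,0,0.38]]}}

```text
time: 5.25
position: [0.4597, 0.0451, 0.2148]
tool_rot: [-2.047, -2.383, 0.003]
ft_force: [0.6, 0.2, -1.2]
grip_width: 0.58
grip_force: 24.9
```

```bash
python3 - <<'E'
from h import *
go(.457,-.130,.218,-13)
E
```

```text
t 5.25 pos [0.4597 0.0451 0.2148] shift [-172.7  -29.2   -3. ] dr [-0.001  0.001  0.379] w 50.4 gf 24.9 F [ 0.6  0.2 -1.2]
```

Request:
{"method": "send_rows", "body": {"xyz": [[-20,-3,-1],[-42,-7,-2],[-66,-11,-3],[-90,-15,-3],[-112,-19,-3],[-132,-22,-3],[-150,-25,-3],[-164,-28,-3],[-173,-29,-3],[-173,-29,-3]], "dr": [[0,0,0.05],[0,0,0.1],[0,0,0.15],[0,0,0.2],[0,0,0.25],[0,0,0.3],[0,0,0.34],[0,0,0.379],[0,0,0.379],[0,0,0.379]]}}

```text
time: 6.08
position: [0.4585, -0.1278, 0.2186]
tool_rot: [2.452, 1.963, -0.0]
ft_force: [0.7, 0.5, -2.0]
grip_width: 0.576
grip_force: 24.9
```

```bash
python3 - <<'E'
from h import *
go(.457,-.130,.077,-13)
im=get_image('scene')[:,:,::-1]; crop(im,220,110,150,110,5,'pics/s2.png')
E
```

```text
t 6.08 pos [ 0.4585 -0.1278  0.2186] shift [ -2.4  -1.  141.6] dr [0.    0.001 0.006] w 50.1 gf 24.9 F [ 0.7  0.5 -2. ]
```

View pics/s2.png

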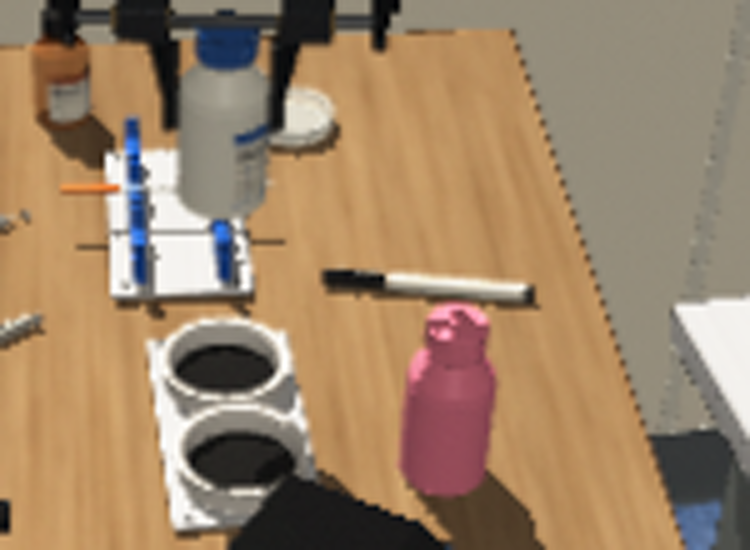

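Request:
{"method": "send_rows", "body": {"xyz": [[-1,0,10],[-2,-1,28],[-2,-1,46],[-2,-1,64],[-2,-1,80],[-2,-1,95],[-2,-1,104],[-2,-1,108],[-2,-1,110],[-2,-1,110]], "dr": [[0,0,0],[0,0,0],[0,0,0],[0,0,0],[0,0,0],[0,0,0],[0,0,0],[0,0,0],[0,0,0],[0,0,0]]}}

```text
time: 6.97
position: [0.4574, -0.127, 0.1085]
tool_rot: [-2.449, -1.968, 0.0]
ft_force: [-0.7, -0.6, -1.5]
grip_width: 0.577
grip_force: 24.9
```

```bash
python3 - <<'E'
from h import *
go(.457,-.130,.076,-13)
print((np.array(proj('scene',[.4559,-.1327,.024]))-[220,110]+.4)*5)
E
```

```text
t 6.97 pos [ 0.4574 -0.127   0.1085] shift [-3.   0.2 32.5] dr [-0.    0.    0.01] w 50.2 gf 24.9 F [-0.7 -0.6 -1.5]
[224.78112328 356.51513079]
```

Request:
{"method": "send_rows", "body": {"xyz": [[-2,0,4],[-4,-1,8],[-4,-1,12],[-4,-1,16],[-4,-1,20],[-4,-1,24],[-4,-1,27],[-4,-1,30],[-4,-1,31],[-4,-1,31.5]], "dr": [[0,0,0],[0,0,0],[0,0,0],[0,0,0],[0,0,0],[0,0,0],[0,0,0],[0,0,0],[0,0,0],[0,0,0]]}}

```text
time: 7.8
position: [0.4553, -0.1311, 0.0767]
tool_rot: [-2.45, -1.967, 0.001]
ft_force: [-0.2, 0.1, -1.4]
grip_width: 0.582
grip_force: 24.9
```

```bash
python3 - <<'E'
from h import *
go(.456,-.130,.0757,-13)
E
```

```text
t 7.8 pos [ 0.4553 -0.1311  0.0767] shift [1.2 0.5 1. ] dr [-0.     0.     0.009] w 50.6 gf 24.9 F [-0.2  0.1 -1.4]
```

Request:
{"method": "send_rows", "body": {"xyz": [[0,0,0.5],[0,0,1],[0,0,1.3],[0,0,1.3],[0,0,1.3],[0,0,1.3],[0,0,1.3],[0,0,1.3],[0,0,1.3],[0,0,1.3]], "dr": [[0,0,0],[0,0,0],[0,0,0],[0,0,0],[0,0,0],[0,0,0],[0,0,0],[0,0,0],[0,0,0],[0,0,0]]}}

```text
time: 8.63
position: [0.4554, -0.1311, 0.0757]
tool_rot: [-2.45, -1.967, -0.0]
ft_force: [-0.6, -0.2, -0.8]
grip_width: 0.58
grip_force: 24.9
```

Request:
{"method": "send_rows", "body": {"xyz": [[0,0,0],[0,0,0],[0,0,0],[0,0,0],[0,0,0],[0,0,0],[0,0,0],[0,0,0],[0,0,0],[0,0,0]], "dr": [[0,0,0],[0,0,0],[0,0,0],[0,0,0],[0,0,0],[0,0,0],[0,0,0],[0,0,0],[0,0,0],[0,0,0]], "jaw": 80}}

```text
time: 9.47
position: [0.4554, -0.1311, 0.0757]
tool_rot: [-2.45, -1.967, -0.0]
ft_force: [-0.4, -0.8, 0.6]
grip_width: 0.914
grip_force: 0.0
```

Request:
{"method": "send_rows", "body": {"xyz": [[0,0,-4],[0,0,-10],[0,0,-20],[0,0,-35],[0,0,-50],[0,0,-65],[0,0,-80],[0,0,-95],[0,0,-110],[0,0,-115]], "dr": [[0,0,0],[0,0,0],[0,0,0],[0,0,0],[0,0,0],[0,0,0],[0,0,0],[0,0,0],[0,0,0],[0,0,0]]}}

```text
time: 10.3
position: [0.4568, -0.1315, 0.1938]
tool_rot: [2.448, 1.965, 0.006]
ft_force: [0.7, 0.0, -0.2]
grip_width: 0.918
grip_force: 0.0
```

```bash
python3 - <<'E'
from h import *
go(.511,-.450,.19,0)
E
```

```text
t 10.3 pos [ 0.4568 -0.1315  0.1938] shift [-299.2  121.9    4. ] dr [ 0.005 -0.001 -0.218] w 79.9 gf 0.0 F [ 0.7  0.  -0.2]
```

Request:
{"method": "send_rows", "body": {"xyz": [[-30,12,0],[-62,25,0],[-95,39,0],[-130,53,0],[-165,67,0],[-200,81,1],[-235,96,2],[-265,108,3],[-288,117,4],[-299,122,4]], "dr": [[0,0,-0.02],[0,0,-0.04],[0,0,-0.07],[0,0,-0.1],[0,0,-0.13],[0,0,-0.16],[0,0,-0.18],[0,0,-0.2],[0,0,-0.218],[0,0,-0.218]], "jaw": 87}}

```text
time: 11.13
position: [0.5083, -0.4533, 0.186]
tool_rot: [2.224, 2.218, -0.005]
ft_force: [-0.5, 0.3, 0.5]
grip_width: 1.0
grip_force: 0.0
```

```bash
python3 - <<'E'
from h import *
im=get_image('top')[:,:,::-1]; crop(im,215,140,160,110,5,'pics/t3.png')
go(.511,-.450,.046,0)
E
```

```text
t 11.18 pos [ 0.5083 -0.4543  0.1861] shift [  4.8   3.  140.1] dr [-0.002  0.004 -0.004] w 87.0 gf 0.0 F [-0.  -0.9  0. ]
```

View pics/t3.png

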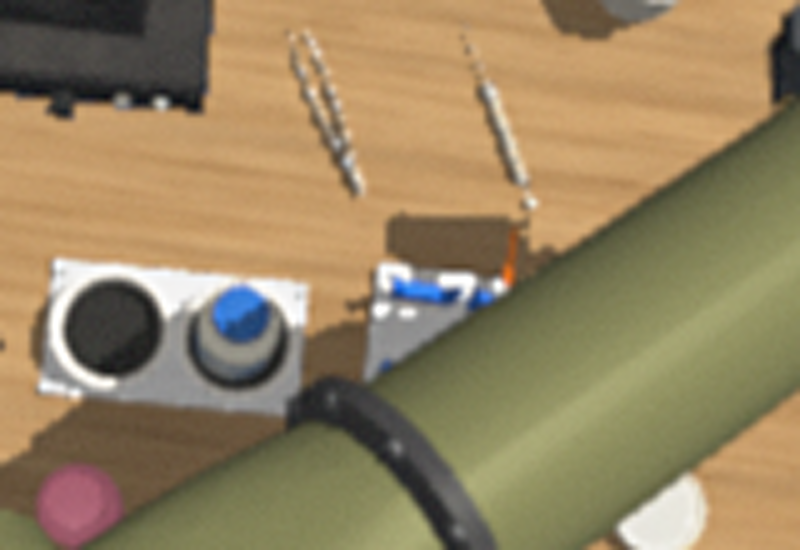

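The saline stands upright in the right-hand well, with its cap at (240,313). Next I descend on the iodine.

Request:
{"method": "send_rows", "body": {"xyz": [[2,1,10],[4,2,28],[5,3,46],[5,3,64],[5,3,82],[5,3,100],[5,3,116],[5,3,128],[5,3,136],[5,3,140]], "dr": [[0,0,0],[0,0,0],[0,0,0],[0,0,0],[0,0,0],[0,0,0],[0,0,0],[0,0,0],[0,0,0],[0,0,0]]}}

```text
time: 12.02
position: [0.5128, -0.4427, 0.0454]
tool_rot: [-2.219, -2.221, -0.001]
ft_force: [-0.3, 0.0, -0.1]
grip_width: 0.997
grip_force: 0.0
```

Request:
{"method": "send_rows", "body": {"xyz": [[0,0,0],[0,0,0],[0,0,0],[0,0,0],[0,0,0],[0,0,0],[0,0,0],[0,0,0],[0,0,0],[0,0,0]], "dr": [[0,0,0],[0,0,0],[0,0,0],[0,0,0],[0,0,0],[0,0,0],[0,0,0],[0,0,0],[0,0,0],[0,0,0]], "jaw": 30}}

```text
time: 12.85
position: [0.513, -0.4444, 0.0468]
tool_rot: [2.221, 2.221, 0.0]
ft_force: [-0.4, 0.6, -0.0]
grip_width: 0.462
grip_force: 24.8
```

```bash
python3 - <<'E'
from h import *
go(.511,-.450,.046,0)
E
```

```text
t 12.85 pos [ 0.513  -0.4444  0.0468] shift [-5.6 -2.   0.8] dr [0. 0. 0.] w 40.2 gf 24.8 F [-0.4  0.6 -0. ]
```

Request:
{"method": "send_rows", "body": {"xyz": [[0,0,-5],[0,0,-15],[0,0,-32],[0,0,-52],[0,0,-74],[0,0,-98],[0,0,-122],[0,0,-146],[0,0,-165],[0,0,-175]], "dr": [[0,0,0],[0,0,0],[0,0,0],[0,0,0],[0,0,0],[0,0,0],[0,0,0],[0,0,0],[0,0,0],[0,0,0]]}}

```text
time: 13.68
position: [0.5132, -0.4455, 0.2256]
tool_rot: [2.219, 2.218, 0.001]
ft_force: [-0.3, -0.6, -1.4]
grip_width: 0.465
grip_force: 24.8
```

```bash
python3 - <<'E'
from h import *
go(.461,-.044,.22,22)
E
```

```text
t 13.68 pos [ 0.5132 -0.4455  0.2256] shift [401.5 -52.4   4.4] dr [ 0.003  0.003 -0.384] w 40.5 gf 24.8 F [-0.3 -0.6 -1.4]
```

Request:
{"method": "send_rows", "body": {"xyz": [[8,-1,0],[24,-3,0],[44,-6,0],[66,-9,0],[88,-12,0],[110,-15,0],[132,-18,0],[156,-21,0],[180,-24,0],[204,-27,0]], "dr": [[0,0,-0.02],[0,0,-0.04],[0,0,-0.06],[0,0,-0.08],[0,0,-0.1],[0,0,-0.12],[0,0,-0.14],[0,0,-0.16],[0,0,-0.18],[0,0,-0.2]]}}

```text
time: 14.52
position: [0.4846, -0.2382, 0.2202]
tool_rot: [-1.984, -2.433, 0.001]
ft_force: [-0.4, -0.4, -1.3]
grip_width: 0.46
grip_force: 24.8
```

```bash
python3 - <<'E'
from h import *
go(.459,-.043,.22,22)
E
```

```text
t 14.52 pos [ 0.4846 -0.2382  0.2202] shift [196.3  14.2   0.4] dr [-0.002 -0.002 -0.181] w 40.0 gf 24.8 F [-0.4 -0.4 -1.3]
```

Request:
{"method": "send_rows", "body": {"xyz": [[22,2,0],[46,3,0],[70,5,0],[94,7,0],[118,9,0],[142,10,0],[164,12,0],[182,13,0],[192,14,0],[196,14,0]], "dr": [[0,0,-0.02],[0,0,-0.04],[0,0,-0.06],[0,0,-0.08],[0,0,-0.1],[0,0,-0.12],[0,0,-0.14],[0,0,-0.16],[0,0,-0.18],[0,0,-0.181]]}}

```text
time: 15.35
position: [0.46, -0.0436, 0.221]
tool_rot: [-1.754, -2.605, 0.001]
ft_force: [0.1, -0.1, -2.3]
grip_width: 0.46
grip_force: 24.8
```

Request:
{"method": "send_rows", "body": {"xyz": [[0,0,0],[0,0,10],[0,0,25],[0,0,42],[0,0,60],[0,0,78],[0,0,92],[0,0,102],[0,0,108],[0,0,110]], "dr": [[0,0,0],[0,0,0],[0,0,0],[0,0,0],[0,0,0],[0,0,0],[0,0,0],[0,0,0],[0,0,0],[0,0,0]]}}

```text
time: 16.18
position: [0.46, -0.0464, 0.1106]
tool_rot: [-1.762, -2.6, 0.003]
ft_force: [-0.2, 0.8, -1.5]
grip_width: 0.462
grip_force: 24.8
```

```bash
python3 - <<'E'
from h import *
go(.459,-.043,.054,22)
im=get_image('scene')[:,:,::-1]; crop(im,220,120,120,100,5,'pics/s4.png')
E
```

```text
t 16.18 pos [ 0.46   -0.0464  0.1106] shift [ 3.6  0.4 56.6] dr [-0.002  0.    -0.004] w 40.2 gf 24.8 F [-0.2  0.8 -1.5]
```

View pics/s4.png

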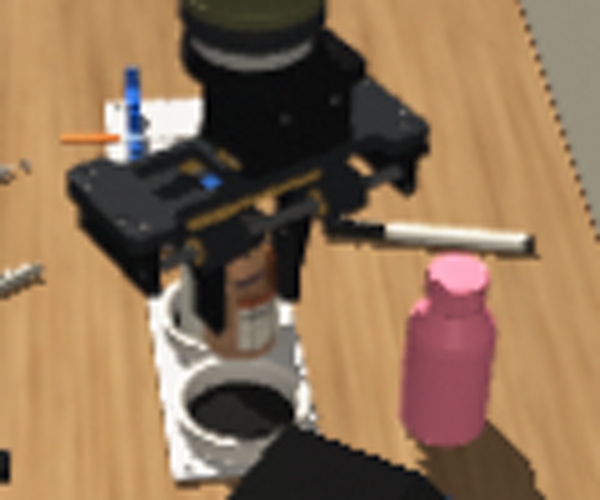

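Request:
{"method": "send_rows", "body": {"xyz": [[2,0,6],[4,0,14],[4,0,22],[4,0,30],[4,0,38],[4,0,45],[4,0,50],[4,0,54],[4,0,56],[4,0,56.5]], "dr": [[0,0,0],[0,0,0],[0,0,0],[0,0,0],[0,0,0],[0,0,0],[0,0,0],[0,0,0],[0,0,0],[0,0,0]]}}

```text
time: 17.07
position: [0.459, -0.0418, 0.0549]
tool_rot: [-1.761, -2.602, 0.001]
ft_force: [-0.0, -0.5, -1.1]
grip_width: 0.465
grip_force: 24.8
```

```bash
python3 - <<'E'
from h import *
go(.459,-.043,.054,22)
E
```

```text
t 17.07 pos [ 0.459  -0.0418  0.0549] shift [-1.1 -0.4  0.9] dr [-0.001 -0.    -0.003] w 40.4 gf 24.8 F [-0.  -0.5 -1.1]
```

Request:
{"method": "send_rows", "body": {"xyz": [[0,0,0.5],[0,0,1],[0,0,1.3],[0,0,1.3],[0,0,1.3],[0,0,1.3],[0,0,1.3],[0,0,1.3],[0,0,1.3],[0,0,1.3]], "dr": [[0,0,0],[0,0,0],[0,0,0],[0,0,0],[0,0,0],[0,0,0],[0,0,0],[0,0,0],[0,0,0],[0,0,0]]}}

```text
time: 17.9
position: [0.4592, -0.0418, 0.0539]
tool_rot: [1.761, 2.602, 0.0]
ft_force: [0.6, 0.5, -0.2]
grip_width: 0.462
grip_force: 24.8
```

Request:
{"method": "send_rows", "body": {"xyz": [[0,0,0],[0,0,0],[0,0,0],[0,0,0],[0,0,0],[0,0,0],[0,0,0],[0,0,0],[0,0,0],[0,0,0]], "dr": [[0,0,0],[0,0,0],[0,0,0],[0,0,0],[0,0,0],[0,0,0],[0,0,0],[0,0,0],[0,0,0],[0,0,0]], "jaw": 74}}

```text
time: 18.73
position: [0.4591, -0.0418, 0.0539]
tool_rot: [-1.761, -2.602, -0.0]
ft_force: [-0.0, -0.1, -0.3]
grip_width: 0.845
grip_force: 0.0
```

Request:
{"method": "send_rows", "body": {"xyz": [[0,0,-4],[0,0,-10],[0,0,-22],[0,0,-40],[0,0,-60],[0,0,-80],[0,0,-100],[0,0,-120],[0,0,-136],[0,0,-145]], "dr": [[0,0,0],[0,0,0],[0,0,0],[0,0,0],[0,0,0],[0,0,0],[0,0,0],[0,0,0],[0,0,0],[0,0,0]]}}

```text
time: 19.57
position: [0.4602, -0.0419, 0.2016]
tool_rot: [1.759, 2.6, 0.005]
ft_force: [0.9, -1.1, -0.1]
grip_width: 0.852
grip_force: 0.0
```

```bash
python3 - <<'E'
from h import *
go(.597,-.317,.15,109.5)
go(.597,-.317,.15,109.5-180)
E
```

```text
t 19.57 pos [ 0.4602 -0.0419  0.2016] shift [-306.2   24.6   51.8] dr [ 0.003  0.003 -1.53 ] w 74.1 gf 0.0 F [ 0.9 -1.1 -0.1]
t 19.57 pos [ 0.4602 -0.0419  0.2016] shift [-306.2   24.6   51.8] dr [ 0.003  0.003 -1.53 ] w 74.1 gf 0.0 F [ 0.9 -1.1 -0.1]
```

Request:
{"method": "send_rows", "body": {"xyz": [[-15,1,0],[-40,3,0],[-70,6,0],[-105,8,0],[-140,11,0],[-180,14,0],[-220,18,0],[-258,21,0],[-288,23,0],[-306,25,0]], "dr": [[0,0,0.05],[0,0,0.15],[0,0,0.27],[0,0,0.39],[0,0,0.51],[0,0,0.63],[0,0,0.75],[0,0,0.87],[0,0,0.99],[0,0,1.11]], "jaw": 40}}

```text
time: 20.4
position: [0.5954, -0.3219, 0.1973]
tool_rot: [2.872, 1.266, -0.006]
ft_force: [-0.4, -0.3, 0.5]
grip_width: 0.464
grip_force: 0.0
```

Request:
{"method": "send_rows", "body": {"xyz": [[0,0,0],[0,0,0],[0,0,0],[0,0,0],[0,0,0],[0,0,0],[0,0,0],[0,0,0],[0,0,0],[0,0,0]], "dr": [[0,0,0.12],[0,0,0.24],[0,0,0.36],[0,0,0.46],[0,0,0.5],[0,0,0.5],[0,0,0.5],[0,0,0.5],[0,0,0.5],[0,0,0.5]]}}

```text
time: 21.23
position: [0.596, -0.3167, 0.1988]
tool_rot: [3.096, 0.535, 0.0]
ft_force: [-0.3, -0.2, 0.2]
grip_width: 0.462
grip_force: 0.0
```

```bash
python3 - <<'E'
from h import *
go(.597,-.317,.10,-70.5)
im=get_image('top')[:,:,::-1]; crop(im,215,130,150,110,5,'pics/t5.png')
E
```

```text
t 21.23 pos [ 0.596  -0.3167  0.1988] shift [ 0.8  0.6 98.8] dr [ 0.    -0.     0.002] w 40.2 gf 0.0 F [-0.3 -0.2  0.2]
```

View pics/t5.png

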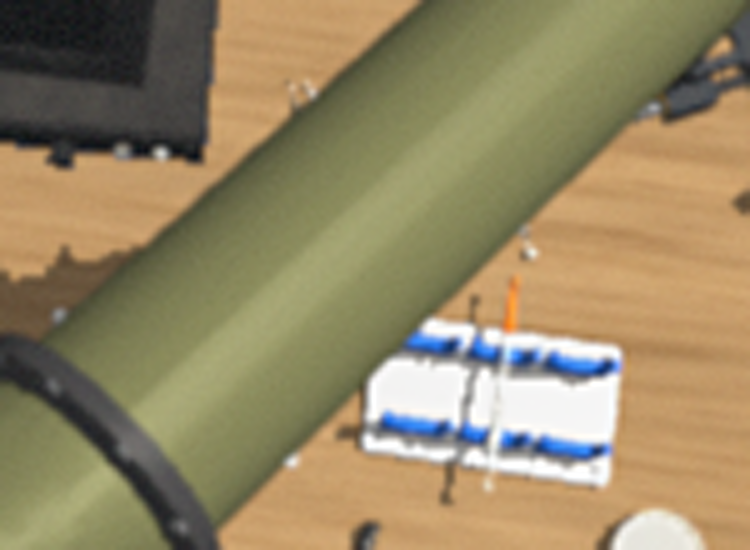

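Request:
{"method": "send_rows", "body": {"xyz": [[0,0,15],[1,0,40],[1,0,65],[1,0,90],[1,0,110],[1,0,128],[1,0,142],[1,0,152],[1,0,157],[1,0,159]], "dr": [[0,0,0],[0,0,0],[0,0,0],[0,0,0],[0,0,0],[0,0,0],[0,0,0],[0,0,0],[0,0,0],[0,0,0]]}}

```text
time: 22.12
position: [0.5968, -0.3161, 0.0391]
tool_rot: [-3.095, -0.534, 0.001]
ft_force: [1.2, -0.1, 0.1]
grip_width: 0.46
grip_force: 0.0
```

```bash
python3 - <<'E'
from h import *
go(.597,-.317,.019,-70.5)
im=get_image('scene')[:,:,::-1]; crop(im,170,120,90,70,8,'pics/s5.png')
for p in([.597,-.317,.023],[.605,-.314,.005]): print((np.array(proj('scene',p))-[170,120]+.4)*8)
E
```

```text
t 22.12 pos [ 0.5968 -0.3161  0.0391] shift [-0.1  0.9 20.1] dr [-0.     0.001  0.001] w 40.0 gf 0.0 F [ 1.2 -0.1  0.1]
[349.55088238 258.40958423]
[334.58195205 298.65123495]
```

View pics/s5.png

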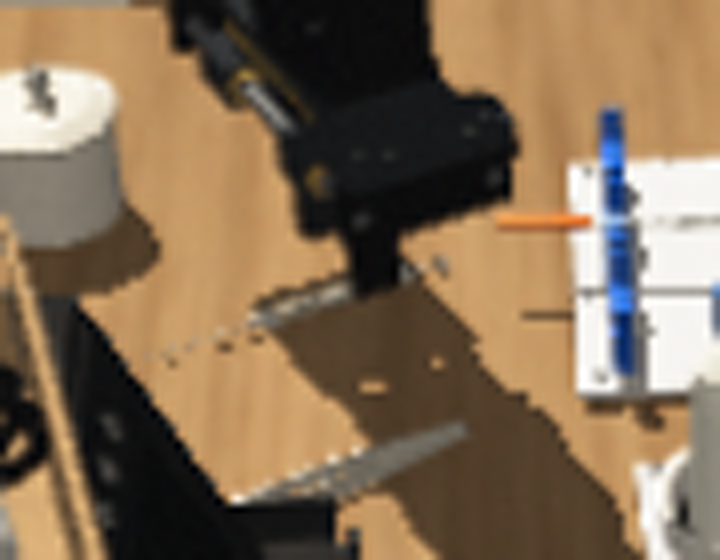

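The fingers straddle the barrel, whose ends are at (255,318) and (415,265), as predicted. Next I go down and grip.

Request:
{"method": "send_rows", "body": {"xyz": [[0,0,4],[0,0,8],[0,0,12],[0,0,15],[0,0,18],[0,0,19.5],[0,0,20],[0,0,20],[0,0,20],[0,0,20]], "dr": [[0,0,0],[0,0,0],[0,0,0],[0,0,0],[0,0,0],[0,0,0],[0,0,0],[0,0,0],[0,0,0],[0,0,0]]}}

```text
time: 23.0
position: [0.5972, -0.3163, 0.0201]
tool_rot: [3.096, 0.534, 0.001]
ft_force: [0.3, 0.0, 0.2]
grip_width: 0.464
grip_force: 0.0
```

Request:
{"method": "send_rows", "body": {"xyz": [[0,0,0],[0,0,0],[0,0,0],[0,0,0],[0,0,0],[0,0,0],[0,0,0],[0,0,0],[0,0,0],[0,0,0]], "dr": [[0,0,0],[0,0,0],[0,0,0],[0,0,0],[0,0,0],[0,0,0],[0,0,0],[0,0,0],[0,0,0],[0,0,0]], "jaw": 2, "grip_force": 10}}

```text
time: 23.83
position: [0.5971, -0.3162, 0.0199]
tool_rot: [-3.096, -0.534, -0.0]
ft_force: [-0.1, -0.4, 1.2]
grip_width: 0.086
grip_force: 10.0
```

```bash
python3 - <<'E'
from h import *
go(.597,-.317,.09,-70.5)
E
```

```text
t 23.83 pos [ 0.5971 -0.3162  0.0199] shift [ -0.3   0.7 -70.1] dr [-0.    -0.     0.002] w 7.5 gf 10.0 F [-0.1 -0.4  1.2]
```

Request:
{"method": "send_rows", "body": {"xyz": [[0,0,-4],[0,0,-12],[0,0,-24],[0,0,-38],[0,0,-54],[0,0,-70],[0,0,-86],[0,0,-98],[0,0,-106],[0,0,-110]], "dr": [[0,0,0],[0,0,0],[0,0,0],[0,0,0],[0,0,0],[0,0,0],[0,0,0],[0,0,0],[0,0,0],[0,0,0]]}}

```text
time: 24.67
position: [0.5976, -0.3166, 0.1319]
tool_rot: [3.095, 0.534, 0.003]
ft_force: [0.0, -0.5, -0.2]
grip_width: 0.087
grip_force: 10.0
```

```bash
python3 - <<'E'
from h import *
go(.4524,-.2524,.13,-97.2,7)
go(.4524,-.2524,.13,-97.2,0)
E
```

```text
t 24.67 pos [ 0.5976 -0.3166  0.1319] shift [-115.3 -109.2    1.5] dr [0.121 0.027 0.467] w 7.6 gf 10.0 F [ 0.  -0.5 -0.2]
t 24.67 pos [ 0.5976 -0.3166  0.1319] shift [-115.3 -109.2    1.5] dr [ 0.001 -0.002  0.468] w 7.6 gf 10.0 F [ 0.  -0.5 -0.2]
```

Request:
{"method": "send_rows", "body": {"xyz": [[-8,-8,0],[-20,-19,0],[-35,-33,0],[-50,-47,0],[-65,-61,0],[-80,-76,0],[-95,-90,0],[-107,-101,1],[-115,-109,1],[-115,-109,1]], "dr": [[0.01,0,0.05],[0.02,0.01,0.1],[0.04,0.01,0.16],[0.05,0.01,0.22],[0.07,0.02,0.28],[0.08,0.02,0.34],[0.1,0.02,0.4],[0.11,0.03,0.45],[0.121,0.027,0.467],[0.121,0.027,0.467]]}}

```text
time: 25.5
position: [0.4498, -0.2513, 0.1283]
tool_rot: [-3.01, 0.193, -0.007]
ft_force: [1.0, 0.0, -0.6]
grip_width: 0.085
grip_force: 10.0
```

```bash
python3 - <<'E'
from h import *
go(.4524,-.2524,.052,-97.2,7)
a=get_image('scene')[:,:,::-1]; crop(a,215,115,85,95,7,'pics/a.png')
s=get_state(); print(R.from_rotvec(s['tool_rot']).as_matrix().round(3))
for q in([.4606,-.2516,.03],[.4476,-.3548,.03],[.4554,-.1311,.122]):
  print((np.array(proj('scene',q))-[215,115]+.4)*7)
E
```

```text
t 25.5 pos [ 0.4498 -0.2513  0.1283] shift [ 3.  10.3 75.6] dr [-0.004  0.003 -0.002] w 7.4 gf 10.0 F [ 1.   0.  -0.6]
[[ 0.992 -0.125  0.014]
 [-0.125 -0.984  0.123]
 [-0.002 -0.124 -0.992]]
[291.04390302 297.18787723]
[279.41034975 172.88180656]
[353.52327529 288.82051119]
```

View pics/a.png

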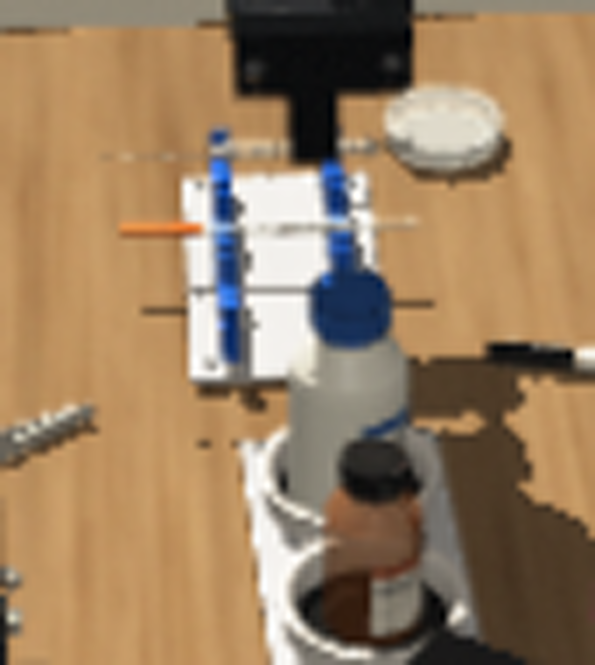

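Request:
{"method": "send_rows", "body": {"xyz": [[1,1,6],[2,2,14],[3,3,24],[3,5,34],[3,6,44],[3,7,53],[3,8,60],[3,9,65],[3,9.3,67.6],[3,9.3,67.6]], "dr": [[0,0,0],[0,0,0],[0,0,0],[0,0,0],[0,0,0],[0,0,0],[0,0,0],[0,0,0],[0,0,0],[0,0,0]]}}

```text
time: 26.38
position: [0.4546, -0.2534, 0.0602]
tool_rot: [-3.013, 0.19, -0.008]
ft_force: [-1.0, -1.0, 0.6]
grip_width: 0.087
grip_force: 10.0
```

```bash
python3 - <<'E'
from h import *
go(.4524,-.2524,.0505,-97.2,7)
a=get_image('top')[:,:,::-1]; crop(a,215,140,150,100,5,'pics/t6.png')
for q in([.4606,-.2516,.04],[.453,-.2503,.053]):
  print((np.array(proj('top',q))-[215,140]+.4)*5)
E
```

```text
t 26.38 pos [ 0.4546 -0.2534  0.0602] shift [-2.3  0.5  9.7] dr [-0.001  0.002 -0.001] w 7.6 gf 10.0 F [-1.  -1.   0.6]
[422.66085866 330.41801361]
[423.63333284 338.77046179]
```

Request:
{"method": "send_rows", "body": {"xyz": [[-1,0,2],[-2,0,4],[-2,0.5,6],[-2,0.5,7.5],[-2,0.5,8.5],[-2,0.5,9],[-2,0.5,9],[-2,0.5,9],[-2,0.5,9],[-2,0.5,9]], "dr": [[0,0,0],[0,0,0],[0,0,0],[0,0,0],[0,0,0],[0,0,0],[0,0,0],[0,0,0],[0,0,0],[0,0,0]]}}

```text
time: 27.27
position: [0.4531, -0.2526, 0.0518]
tool_rot: [-3.013, 0.19, -0.009]
ft_force: [0.5, -1.0, -0.3]
grip_width: 0.089
grip_force: 10.0
```

```bash
python3 - <<'E'
from h import *
go(.4524,-.2524,.0505,-97.2,7)
a=get_image('scene')[:,:,::-1]; crop(a,225,125,60,60,10,'pics/s6.png')
for x in(-33,0,33): print((np.array(proj('scene',[.4606+x*.000992,-.2516-x*.000125,.035]))-[225,125]+.4)*10)
E
```

```text
t 27.27 pos [ 0.4531 -0.2526  0.0518] shift [-0.7  0.   1.3] dr [-0.001  0.002 -0.   ] w 7.7 gf 10.0 F [ 0.5 -1.  -0.3]
[415.27292554 308.64412771]
[315.7109295  312.41573601]
[216.03286164 316.19174134]
```

View pics/s6.png

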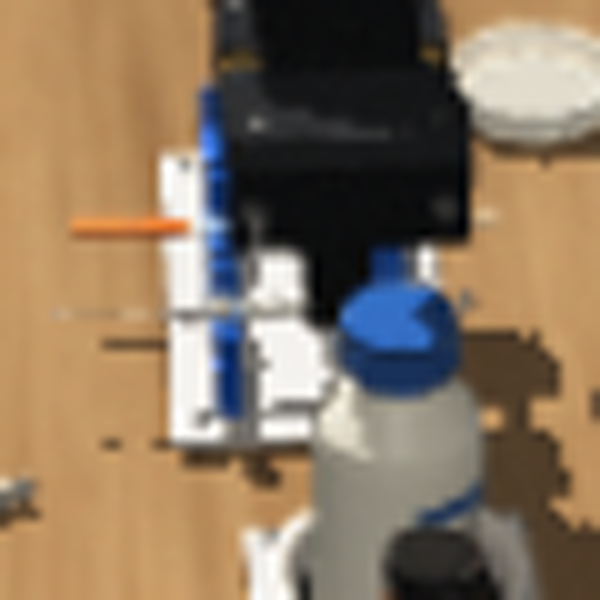

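Request:
{"method": "send_rows", "body": {"xyz": [[-0.5,0,0.5],[-0.5,0,1],[-0.5,0,1.5],[-0.5,0,1.5],[-0.5,0,1.5],[-0.5,0,1.5],[-0.5,0,1.5],[-0.5,0,1.5],[-0.5,0,1.5],[-0.5,0,1.5]], "dr": [[0,0,0],[0,0,0],[0,0,0],[0,0,0],[0,0,0],[0,0,0],[0,0,0],[0,0,0],[0,0,0],[0,0,0]]}}

```text
time: 28.15
position: [0.4525, -0.2523, 0.0502]
tool_rot: [-3.013, 0.19, -0.009]
ft_force: [0.2, -0.0, -0.1]
grip_width: 0.09
grip_force: 10.0
```

Request:
{"method": "send_rows", "body": {"xyz": [[0,0,0],[0,0,0],[0,0,0],[0,0,0],[0,0,0],[0,0,0],[0,0,0],[0,0,0],[0,0,0],[0,0,0]], "dr": [[0,0,0],[0,0,0],[0,0,0],[0,0,0],[0,0,0],[0,0,0],[0,0,0],[0,0,0],[0,0,0],[0,0,0]], "jaw": 24}}

```text
time: 28.98
position: [0.4526, -0.2523, 0.0502]
tool_rot: [-3.013, 0.19, -0.009]
ft_force: [-0.2, 0.7, 0.1]
grip_width: 0.272
grip_force: 0.0
```

Request:
{"method": "send_rows", "body": {"xyz": [[0,0,-3],[0,0,-8],[0,0,-16],[0,0,-26],[0,0,-38],[0,0,-52],[0,0,-68],[0,0,-84],[0,0,-98],[0,0,-105]], "dr": [[0,0,0],[0,0,0],[0,0,0],[0,0,0],[0,0,0],[0,0,0],[0,0,0],[0,0,0],[0,0,0],[0,0,0]]}}

```text
time: 29.82
position: [0.4519, -0.2662, 0.1571]
tool_rot: [-3.014, 0.19, -0.014]
ft_force: [0.3, 0.1, -0.9]
grip_width: 0.275
grip_force: 0.0
```

```bash
python3 - <<'E'
from h import *
go(.609,-.196,.15,-70.3)
E
```

```text
t 29.82 pos [ 0.4519 -0.2662  0.1571] shift [147.  -87.8  18.2] dr [-0.12  -0.03  -0.469] w 23.9 gf 0.0 F [ 0.3  0.1 -0.9]
```

Request:
{"method": "send_rows", "body": {"xyz": [[12,-7,1],[28,-16,3],[46,-27,5],[64,-38,8],[82,-49,10],[100,-60,12],[118,-71,14],[134,-80,16],[144,-86,18],[147,-88,18]], "dr": [[-0.01,0,-0.05],[-0.03,-0.01,-0.1],[-0.04,-0.01,-0.16],[-0.05,-0.01,-0.22],[-0.07,-0.02,-0.28],[-0.08,-0.02,-0.34],[-0.1,-0.02,-0.4],[-0.11,-0.03,-0.45],[-0.12,-0.03,-0.469],[-0.12,-0.03,-0.469]], "jaw": 40}}

```text
time: 30.65
position: [0.6099, -0.1922, 0.1466]
tool_rot: [-3.093, -0.543, 0.004]
ft_force: [-0.1, 0.6, -0.5]
grip_width: 0.458
grip_force: 0.0
```

```bash
python3 - <<'E'
from h import *
go(.609,-.196,.042,-70.3)
a=get_image('top')[:,:,::-1]; cv2.imwrite('raw_t7.png',a)
E
```

```text
t 30.65 pos [ 0.6099 -0.1922  0.1466] shift [ -1.9   3.5 104.6] dr [-0.002  0.003  0.004] w 39.8 gf 0.0 F [-0.1  0.6 -0.5]
```

Request:
{"method": "send_rows", "body": {"xyz": [[-1,2,8],[-2,3,20],[-2,3,34],[-2,3,48],[-2,3,62],[-2,3,75],[-2,3,87],[-2,3,97],[-2,3,103],[-2,3,105]], "dr": [[0,0,0],[0,0,0],[0,0,0],[0,0,0],[0,0,0],[0,0,0],[0,0,0],[0,0,0],[0,0,0],[0,0,0]]}}

```text
time: 31.53
position: [0.6064, -0.1979, 0.0407]
tool_rot: [-3.094, -0.537, 0.007]
ft_force: [-0.4, 0.1, -0.9]
grip_width: 0.461
grip_force: 0.0
```

```bash
python3 - <<'E'
from h import *
go(.609,-.196,.019,-70.3)
a=get_image('scene')[:,:,::-1]; crop(a,180,125,90,65,8,'pics/s7.png')
for q in([.609,-.196,.0045],[.619,-.1925,.0045],[.678,-.1715,.0045],[.56,-.2135,.0045]): print((np.array(proj('scene',q))-[180,125]+.4)*8)
E
```

```text
t 31.53 pos [ 0.6064 -0.1979  0.0407] shift [ 3.2 -0.8 21.7] dr [-0.002  0.004  0.   ] w 40.1 gf 0.0 F [-0.4  0.1 -0.9]
[274.3429668  433.61617859]
[250.39762914 442.05661607]
[106.37861581 493.41201796]
[389.63833163 392.40510082]
```

View pics/s7.png

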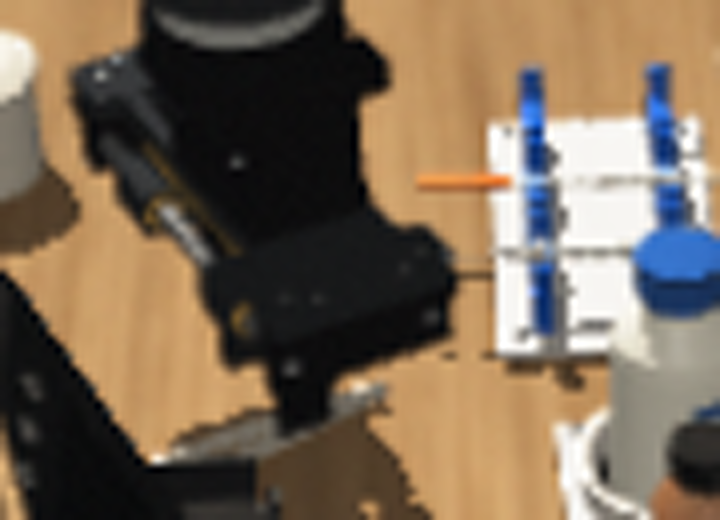

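Request:
{"method": "send_rows", "body": {"xyz": [[1,0,3],[2,-0.5,6],[3,-0.5,9],[3,-0.5,12],[3,-0.5,15],[3,-0.5,18],[3,-0.5,20],[3,-0.5,20.5],[3,-0.5,20.5],[3,-0.5,20.5]], "dr": [[0,0,0],[0,0,0],[0,0,0],[0,0,0],[0,0,0],[0,0,0],[0,0,0],[0,0,0],[0,0,0],[0,0,0]]}}

```text
time: 32.42
position: [0.6096, -0.1967, 0.0216]
tool_rot: [-3.094, -0.537, 0.004]
ft_force: [-0.5, -0.2, 0.6]
grip_width: 0.459
grip_force: 0.0
```

Request:
{"method": "send_rows", "body": {"xyz": [[0,0,0],[0,0,0],[0,0,0],[0,0,0],[0,0,0],[0,0,0],[0,0,0],[0,0,0],[0,0,0],[0,0,0]], "dr": [[0,0,0],[0,0,0],[0,0,0],[0,0,0],[0,0,0],[0,0,0],[0,0,0],[0,0,0],[0,0,0],[0,0,0]], "jaw": 2}}

```text
time: 33.25
position: [0.6096, -0.1966, 0.0216]
tool_rot: [-3.094, -0.537, 0.004]
ft_force: [-0.1, -0.3, 0.7]
grip_width: 0.146
grip_force: 10.0
```

```bash
python3 - <<'E'
from h import *
go(.609,-.196,.13,-70.3)
E
```

```text
t 33.25 pos [ 0.6096 -0.1966  0.0216] shift [  -0.6   -0.9 -108.4] dr [-0.002  0.002  0.   ] w 12.7 gf 10.0 F [-0.1 -0.3  0.7]
```

Request:
{"method": "send_rows", "body": {"xyz": [[0,0,-3],[0,0,-8],[0,0,-16],[0,0,-28],[0,0,-42],[0,0,-58],[0,0,-74],[0,0,-90],[0,0,-102],[0,0,-108]], "dr": [[0,0,0],[0,0,0],[0,0,0],[0,0,0],[0,0,0],[0,0,0],[0,0,0],[0,0,0],[0,0,0],[0,0,0]], "grip_force": 15}}

```text
time: 34.08
position: [0.611, -0.1972, 0.1327]
tool_rot: [3.095, 0.538, 0.001]
ft_force: [-0.8, -0.5, 0.1]
grip_width: 0.145
grip_force: 15.0
```

```bash
python3 - <<'E'
from h import *
go(.4377,-.3535,.13,-97.2)
a=get_image('scene')[:,:,::-1]; crop(a,180,105,90,80,7,'pics/s8.png')
a=get_image('top')[:,:,::-1]; crop(a,255,125,60,80,7,'pics/t8.png')
A=cv2.imread('pics/s8.png');B=cv2.imread('pics/t8.png');cv2.imwrite('pics/st8.png',np.hstack([A,B])[:, :800] if A.shape[1]+B.shape[1]<=800 else cv2.resize(np.hstack([A,B]),(800,int(560*800/1050))))
for q in([.6743,-.173,.114],[.56,-.2135,.114]): print(proj('scene',q),proj('top',q))
E
```

```text
t 34.08 pos [ 0.611  -0.1972  0.1327] shift [-215.8   88.7    2.5] dr [-0.    -0.001  0.47 ] w 12.6 gf 15.0 F [-0.8 -0.5  0.1]
(np.float64(190.42358608415245), np.float64(157.99900608188028)) (np.float64(277.2990285210521), np.float64(135.03116730852707))
(np.float64(226.6518193215671), np.float64(146.10424829186485)) (np.float64(290.1186398760076), np.float64(170.1703402643131))
```

View pics/st8.png

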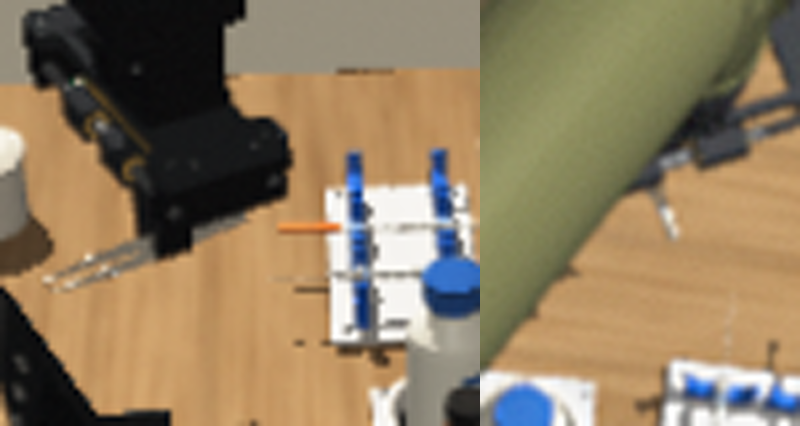

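Request:
{"method": "send_rows", "body": {"xyz": [[-14,6,0],[-34,14,0],[-58,24,0],[-84,35,0],[-110,45,0],[-136,56,1],[-162,67,2],[-186,77,2],[-204,84,2],[-214,89,2]], "dr": [[0,0,0.04],[0,0,0.09],[0,0,0.14],[0,0,0.2],[0,0,0.26],[0,0,0.32],[0,0,0.38],[0,0,0.43],[0,0,0.47],[0,0,0.47]]}}

```text
time: 35.02
position: [0.435, -0.3547, 0.1276]
tool_rot: [-3.134, 0.207, 0.007]
ft_force: [0.5, 0.1, -0.6]
grip_width: 0.143
grip_force: 15.0
```

```bash
python3 - <<'E'
from h import *
go(.4392,-.3537,.062,-97.2)
E
```

```text
t 35.02 pos [ 0.435  -0.3547  0.1276] shift [ 4.3 -1.5 65.6] dr [-0.     0.004 -0.006] w 12.4 gf 15.0 F [ 0.5  0.1 -0.6]
```

Request:
{"method": "send_rows", "body": {"xyz": [[0,0,4],[0,0,12],[0,0,22],[0,0,34],[0,0,46],[0,0,56],[0,0,63],[0,0,66],[0,0,66],[0,0,66]], "dr": [[0,0,0],[0,0,0],[0,0,0],[0,0,0],[0,0,0],[0,0,0],[0,0,0],[0,0,0],[0,0,0],[0,0,0]]}}

```text
time: 35.85
position: [0.4383, -0.3528, 0.062]
tool_rot: [-3.135, 0.198, 0.005]
ft_force: [0.0, -0.2, -0.7]
grip_width: 0.142
grip_force: 15.0
```

```bash
python3 - <<'E'
from h import *
go(.4392,-.3537,.0522,-97.2)
E
```

```text
t 35.85 pos [ 0.4383 -0.3528  0.062 ] shift [1.  0.8 9.8] dr [-0.     0.003 -0.001] w 12.3 gf 15.0 F [ 0.  -0.2 -0.7]
```

Request:
{"method": "send_rows", "body": {"xyz": [[0.5,0.5,2],[1,1,4],[1,1,6],[1,1,8],[1,1,9],[1,1,9.8],[1,1,9.8],[1,1,9.8],[1,1,9.8],[1,1,9.8]], "dr": [[0,0,0],[0,0,0],[0,0,0],[0,0,0],[0,0,0],[0,0,0],[0,0,0],[0,0,0],[0,0,0],[0,0,0]]}}

```text
time: 36.68
position: [0.4391, -0.3537, 0.0523]
tool_rot: [-3.135, 0.198, 0.004]
ft_force: [-0.1, 0.4, 0.4]
grip_width: 0.142
grip_force: 15.0
```

```bash
python3 - <<'E'
from h import *
go(.4392,-.3537,.0518,-97.2)
E
```

```text
t 36.68 pos [ 0.4391 -0.3537  0.0523] shift [ 0.1 -0.   0.5] dr [-0.     0.003 -0.   ] w 12.4 gf 15.0 F [-0.1  0.4  0.4]
```

Request:
{"method": "send_rows", "body": {"xyz": [[0,0,0.5],[0,0,0.5],[0,0,0.5],[0,0,0.5],[0,0,0.5],[0,0,0.5],[0,0,0.5],[0,0,0.5],[0,0,0.5],[0,0,0.5]], "dr": [[0,0,0],[0,0,0],[0,0,0],[0,0,0],[0,0,0],[0,0,0],[0,0,0],[0,0,0],[0,0,0],[0,0,0]], "jaw": 28}}

```text
time: 37.52
position: [0.4391, -0.3536, 0.0517]
tool_rot: [-3.135, 0.198, 0.005]
ft_force: [0.6, -0.3, -0.8]
grip_width: 0.321
grip_force: 0.0
```

Request:
{"method": "send_rows", "body": {"xyz": [[0,0,-3],[0,0,-8],[0,0,-16],[0,0,-28],[0,0,-44],[0,0,-64],[0,0,-86],[0,0,-110],[0,0,-135],[0,0,-160]], "dr": [[0,0,0],[0,0,0],[0,0,0],[0,0,0],[0,0,0],[0,0,0],[0,0,0],[0,0,0],[0,0,0],[0,0,0]]}}

```text
time: 38.35
position: [0.4392, -0.3541, 0.2139]
tool_rot: [-3.135, 0.199, 0.003]
ft_force: [1.5, -0.6, 1.4]
grip_width: 0.318
grip_force: 0.0
```

```bash
python3 - <<'E'
from h import *
go(.47,-.02,.25,-97.2)
a=get_image('scene')[:,:,::-1]; crop(a,215,115,75,85,7,'pics/s9.png')
for mid in([.4606,-.2516],[.4476,-.3548]):
  for x in(-63,-28,0,28,63): print((np.array(proj('scene',[mid[0]+x*.000992,mid[1]-x*.000125,.035]))-[215,115]+.4)*7)
E
```

```text
t 38.35 pos [ 0.4392 -0.3541  0.2139] shift [ -11.8 -335.3  -36. ] dr [-0.     0.002 -0.001] w 27.6 gf 0.0 F [ 1.5 -0.6  1.4]
[423.97829465 283.65344143]
[350.13665931 286.45071083]
[290.99765065 288.69101521]
[231.80014776 290.93353547]
[157.72087937 293.73980688]
[405.21734026 159.932793  ]
[335.31891533 162.50795505]
[279.34131535 164.57025317]
[223.31131574 166.63448177]
[153.20001712 169.2174864 ]
```

View pics/s9.png

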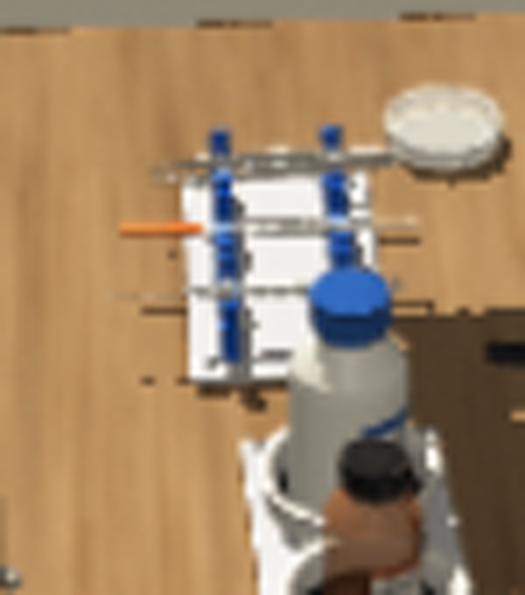

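```bash
python3 -c "
from bench import *
print(close_job())"
```

```text
the job is handed in; nothing more can be done
None
```

The job is done and handed in at about 38 s: saline in the right well (next to the rest), iodine in the left well, microsyringe in the rest's left slot, tweezers in its right slot, orange syringe not moved; the last picture matched the planned positions, but I viewed 16 pictures, over the limit of 14.

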